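# Refill the spice carousel, turn the salt to the front and hold it there

## Robot

A 7-joint arm with a two-finger parallel gripper is mounted at the origin on a cart in front of the work surface, level with it; the furniture and walls round the work are solid. World frame = base frame: x ahead of the robot, y to its left, z up, the work surface at z = 0. Lengths are in mm, angles in rad, forces in N, time in s.
With the tool pointing down it reaches from about 400 to 850 mm from the base axis. Payload 4.5 kg.
Tool frame: the origin (TCP) lies between the finger pads; the fingertips stand 19 mm ahead of it and the grasp point (between the pads) is the TCP; z points along the fingers, y is the line along which they close (so a half turn about z gives the same grasp; the last joint's range is limited). The gripper opens to 88 mm and grips with 3 to 60 N. Pads are 18 mm wide; open, the fingers measure 123 mm over their backs; the gripper's body (75 mm by 187 mm) begins 45 mm behind the grasp point.
Start: joints at [-1.19, 0.689, -0.195, 1.565, 0.157, 0.902, -0.215], TCP at [212.413, 587.82, 257.743] pointing down, gripper open.
Joint ranges: [-3.01, 3.01], [-0.46, 2.08], [-1.47, 1.51], [0.13, 2.56], [-1, 4.14], [0.04, 2.09], [-2.66, 2.66]. Speed limits (rad/s): [2.57, 2.57, 3.14, 3.14, 3.14, 3.14, 3.14].

## Interface

Orientations are given as a rotation vector (axis times angle).
In Python, from plant import read_state, read_camera, calibration, hand_in, boxes_of, masks_of gives the robot as it stands. The module is installed in compiled form; this text tells all that it offers.
- The arm moves only by the tool step_arm, never from a script. Its arguments are lists of equal length, an entry for each row: "hand": the opening, from 0 (shut) to 1 (fully open); "translation": the shift along the tool's x, y, z each as a share of 0.75 m, from -1 to 1, a list of three; "roll": the turn about the tool's z as a share of 90 degrees, from -1 to 1. A call has 1 to 20 rows; each row is the pose to reach, as a shift and turn from the pose commanded when the call began, along the tool's axes at that moment; what a row does not reach only later rows make up. A row lasts 1/8 s, in which the tool goes at most 62.5 mm and 10.7 degrees, less where a joint would pass 70% of its speed; a pose out of reach is approached as far as the arm can. A call with a number of a shift or a turn outside -1 to 1 is refused whole. A call with a gripper value outside its range is refused whole. The fingers move at their own pace and stop on an object; "squeeze" is the grip in N (left out, the last holds). Time passes only in rows, so rows that repeat a pose let the fingers close. It gives the time, the measured TCP pose, the force, the opening and the grip force at its end, in the units of the state.
- read_state(): the state, without advancing time (a new reading comes with each control period).
- read_camera(name): name is "side" or "top" or "wrist"; returns the picture (400x640x3 uint8, blue, green, red); there is no depth.
- calibration(name): a dict with "fovy" (degrees; the focal length in pixels is half the picture's height over the tangent of half this angle, whatever the lens; pixels are square), "cx", "cy" (the principal point, pixels), "world_to_cam" (4x4, takes a point from world to camera coordinates); the wrist camera has in their place "tool_from_camera" (4x4, takes a point from camera to tool coordinates, whose origin is the TCP and whose axes are the flange's). Camera axes: x right, y up, looking along -z (the intrinsics and any distortion apply to the point x, -y, -z); pixel columns grow to the right and rows downward; lengths in mm; the calibration is good to about 2 mm. A picture is of the moment at which its call begins: read the wrist's pose just before it. calibration takes no time and is no camera call.
- hand_in(): hands the job in; it is judged then, once.
Trained networks look in the newest picture that a camera, given by its name, has taken for a name from the list of things; names that differ only in an ending like _2 or _b are one class to them, and where a whole thing is asked for, a point or a joint stands for the part that bears it (a point fixed in the world has none). Each returns a list of dicts, best first, with "conf" (0 to 1); they miss things now and then, are a little off and sometimes report something else, mostly with a low value. They report only what shows in the picture. A call takes as long as a camera call.
- boxes_of(label, camera): "pixel" ([row, column] in pixels, amid what is visible of it).
- masks_of(label, camera): "region" (400x640 bool, what is visible of it) and "pixel" ([row, column] in pixels, amid what is visible of it).
The state is a dict: "time_s": time; "joint_positions": joint angles; "joint_vel": joint speeds; "joint_efforts": joint torques, N m; "position": TCP position; "eef_rot": TCP orientation; "contact_force": force on the tool from outside, world axes, zero at the start; "ft_torque": the same for the moment, N m; "gripper_width": finger opening in mm; "gripper_force": force on a finger pad.
Only numpy, scipy, OpenCV 4.12 (cv2) and the standard library are available. Lean on these libraries where they do the work, as an engineer would, in place of code of your own. Each camera call takes 0.05 s, during which the arm holds its last target. There are 200 camera calls.

## Task

Put the spice jar that stands by itself on the worktop back upright into the empty wire ring of the spice carousel and let it go. Then turn the carousel by the wooden knob on top until the blue-capped salt shaker in it stands straight out at the front, towards the front edge of the worktop, and keep the knob firmly gripped so that the carousel stays still while I take the salt: finish while still holding the knob. All the other jars must stay standing in their rings, and the tin, garlic, lemon and mug must be left where they are.

Things in the scene. Friction and masses are not known exactly. Their poses are not given: they have to be found in the camera images.
- carousel (a joint): angle of the spice carousel's turning part (round bamboo tray 244 mm across, its top 22 mm above the worktop, five steel-wire rings, post and knob in one piece), rad, 0 at the start, growing anticlockwise seen from above; it turns either way more than a full turn from the start, on a bearing with very little friction (about 0.012 N m), and is easily nudged. The foot below it is fixed to the worktop.
- carousel_axis (a point): the carousel's upright turning axis, at the height of the tray top. The five places lie evenly (72 degrees apart) round it, their centres 85 mm from it. Each has one horizontal ring of 4 mm wire, 58 mm clear inside, at 40 mm above the tray top (62 mm above the worktop); a jar goes down through the ring and stands on the flat tray
- carousel_knob: the upright round wooden knob on top of the carousel's post, 34 mm across, 33 mm high, its sides straight over the middle 25 mm; origin in its middle, on the turning axis, 192 mm above the worktop; clear of all jar tops, which reach 152 mm at the most. The post below it is 12 mm thick
- front_point (a point): fixed point at the front of the carousel, straight from the axis towards the front edge of the worktop (world -x), 85 mm from the axis, at the height of the tray top: where the salt shaker's underside shall be at the end
- empty_place (a point): centre of the one empty ring's place, on the tray top (22 mm above the worktop); turns with the carousel
- salt_place (a point): centre of the salt shaker's place, on the tray top; turns with the carousel
- salt_shaker: white and blue salt shaker with a blue cap, 51 mm across, 130 mm tall, standing in a ring of the carousel (another one far left beside the microwave is only part of the room); origin at the centre of its underside, z up
- spice_jar: glass spice jar with a green cap and a green-and-white label, standing by itself on the worktop to the left of the carousel, 46 mm across the green cap (widest part), 106 mm tall, 0.08 to 0.15 kg; the red microwave behind it (270 mm tall, its right side about 0.16 m left of the robot's middle line, its front and door handle from about 0.55 m ahead of the robot) must be passed in carrying it to the carousel; origin at the centre of its underside, z up along the jar
- rack_jar1: spice jar with a green cap, standing in the carousel, 46 mm across the green cap (widest part), 106 mm tall, 0.08 to 0.15 kg; origin at the centre of its underside, z up along the jar
- rack_jar2: spice jar like the single one, standing in the carousel, 46 mm across the green cap (widest part), 106 mm tall, 0.08 to 0.15 kg; origin at the centre of its underside, z up along the jar
- rack_jar3: spice jar with a green cap, standing in the carousel, 46 mm across the green cap (widest part), 106 mm tall, 0.08 to 0.15 kg; origin at the centre of its underside, z up along the jar
- tomato_tin: bystander: food tin, 75 mm across, 58 mm tall; origin at the centre of its underside
- garlic: bystander: garlic bulb near the carousel, about 53 mm; origin at the centre of its underside
- lemon: bystander: lemon, 83 x 58 x 58 mm; origin at the centre of its underside
- mug: bystander: dotted mug, 92 mm across, 127 mm over its handle, 93 mm tall; origin at the centre of its underside

How it is judged:
By the outcome, as a careful person would: the job done as asked, in the order asked, and still so for the second after the job is handed in, while the arm keeps its last pose, push and grip.
It also fails if it takes over 72 s, if anything falls off the work surface, if the arm or the gripper's body presses on something with over 40 N, if the wrist force passes 120 N, or if a joint passes its speed limit or range.

## Working session

There is one attempt and no reset: what is moved stays moved. The work goes in short steps, Python scripts to look and compute and a tool call to move; the robot and the scene stay as the last step left them, time stands still between calls to the robot, and variables do not carry over. Pictures are saved under pics/ and viewed, at most 10 in all, crops included, and the job is handed in when it is done.

Besides the shell and the picture viewer there is one more tool, called after ">>>" as name(argument=value, ...) on one line, values as JSON. step_arm: Moves the arm, as the interface text tells. Its arguments: {"type":"object","properties":{"hand":{"type":"array","items":{"type":"number"}},"translation":{"type":"array","items":{"type":"array","items":{"type":"number","minimum":-1,"maximum":1}}},"roll":{"type":"array","items":{"type":"number","minimum":-1,"maximum":1}},"squeeze":{"type":"number"}},"required":["hand","translation","roll"]}

```bash
mkdir -p pics; cat > h.py <<'E'
import numpy as np, cv2
from scipy.spatial.transform import Rotation as R
from plant import *
def cam(name):
    c=calibration(name); f=200/np.tan(np.radians(c['fovy'])/2)
    if name=='wrist':
        s=read_state(); T=np.eye(4); T[:3,:3]=R.from_rotvec(s['eef_rot']).as_matrix(); T[:3,3]=s['position']
        W=T@np.array(c['tool_from_camera'])
    else: W=np.linalg.inv(np.array(c['world_to_cam']))
    return c,f,W
def ray(name,px):
    c,f,W=cam(name); r,k=px
    d=np.array([(k-c['cx'])/f,-(r-c['cy'])/f,-1]); return W[:3,3],W[:3,:3]@d
def at_z(name,px,z):
    o,d=ray(name,px); return o+d*(z-o[2])/d[2]
def proj(name,p):
    c,f,W=cam(name); q=np.linalg.inv(W)@np.append(p,1); return (c['cy']-f*q[1]/-q[2], c['cx']+f*q[0]/-q[2])
E
python3 - <<'E'
from h import *
s=read_state(); print(s)
for n in ['top','side','wrist']:
    im=read_camera(n); cv2.imwrite(f'pics/{n}0.png',im); print(n,{k:v for k,v in calibration(n).items()})
for n in ['top','side']:
    for l in ['spice_jar','salt_shaker','carousel_knob','empty_place','rack_jar1','garlic','tomato_tin','lemon','mug']:
        print(n,l,[(np.round(b['pixel']),round(b['conf'],2)) for b in boxes_of(l,n)][:5])
E
```

```text
{'time_s': 0.0, 'joint_positions': array([-1.19020743,  0.69000255, -0.19453288,  1.56631664,  0.15730398,
        0.90250229, -0.21512634]), 'joint_vel': array([-0.000579  ,  0.00097385,  0.00023744,  0.00173923,  0.00017032,
       -0.00099777,  0.0001588 ]), 'joint_efforts': array([-1.23022764e-03, -5.27554929e+01, -1.26734812e+00, -1.53422195e+01,
       -5.26327011e-02,  6.41997642e-03,  1.78519776e-04]), 'position': array([212.26020954, 587.22705945, 256.90619232]), 'eef_rot': array([-5.41864170e-01, -3.09430914e+00,  2.86653553e-03]), 'contact_force': array([-0.2843244 ,  0.2308309 ,  0.36755214]), 'ft_torque': array([0.0013571 , 0.02312569, 0.03248423]), 'gripper_force': 0.0, 'gripper_width': 88.38043422201285}
top {'fovy': 46.87425696765167, 'cx': 321.1367975286334, 'cy': 195.9577327662697, 'world_to_cam': array([[-2.13567007e-03, -9.99997289e-01, -9.27897899e-04,
         5.16215979e+01],
       [ 9.94255227e-01, -2.22270352e-03,  1.07012164e-01,
        -5.21543422e+02],
       [-1.07013936e-01, -6.94024660e-04,  9.94257278e-01,
        -1.67676017e+03],
       [ 0.0000000
[... 1341 characters left out ...]
95., 329.]), 0.15)]
top lemon [(array([228., 456.]), 0.79)]
top mug [(array([210., 190.]), 0.96)]
side spice_jar [(array([184., 256.]), 0.57), (array([330., 392.]), 0.39), (array([220., 277.]), 0.2)]
side salt_shaker [(array([194., 359.]), 0.75), (array([194., 313.]), 0.74)]
side carousel_knob [(array([181., 337.]), 0.59)]
side empty_place [(array([196., 316.]), 0.64), (array([212., 336.]), 0.58)]
side rack_jar1 [(array([218., 348.]), 0.85), (array([214., 322.]), 0.63), (array([193., 312.]), 0.61)]
side garlic [(array([266., 318.]), 0.53)]
side tomato_tin [(array([221., 279.]), 0.81)]
side lemon [(array([330., 390.]), 0.85)]
side mug [(array([154., 232.]), 0.58), (array([214., 333.]), 0.48)]
```

```bash
python3 - <<'E'
from h import *
t=cv2.imread('pics/top0.png'); s=cv2.imread('pics/side0.png')
a=cv2.resize(t[90:270,170:490],None,fx=2.5,fy=2.5,interpolation=cv2.INTER_CUBIC); cv2.imwrite('pics/tc.png',a[:, :800])
a=cv2.resize(s[120:300,200:440],None,fx=3.3,fy=3.3,interpolation=cv2.INTER_CUBIC); cv2.imwrite('pics/sc.png',a)
print('jar',at_z('top',(220,241),90)); 
for p in [(178,349),(198,330),(185,307)]: print('rack',at_z('top',p,128))
print('salt',at_z('top',(154,338),150)); print('tin',at_z('top',(228,295),50),'garlic',at_z('top',(236,366),30),'mug',at_z('top',(210,190),80))
E
```

```text
jar [429.99852786 334.36361224  90.        ]
rack [573.73871353 -47.00996067 128.        ]
rack [503.68522606  19.62349118 128.        ]
rack [549.42430237  99.61323257 128.        ]
salt [654.53261956  -8.31263637 150.        ]
tin [402.8258174  145.33961918  50.        ] garlic [ 373.82097715 -113.23975077   30.        ] mug [466.67073633 518.85043706  80.        ]
```

View pics/tc.png

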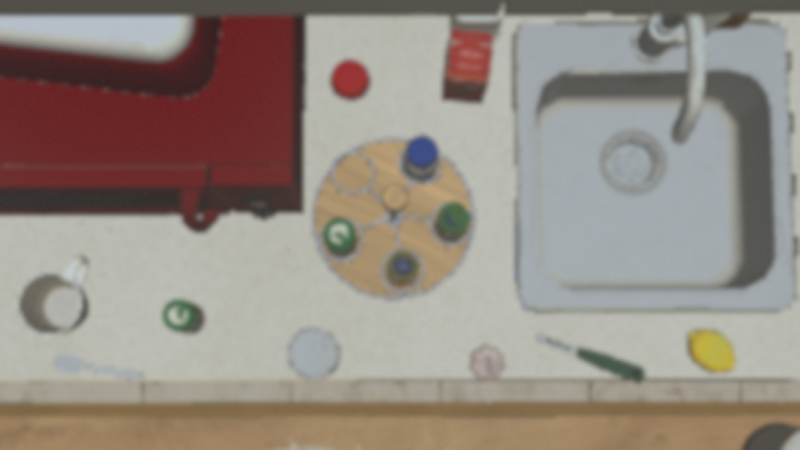

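View pics/sc.png

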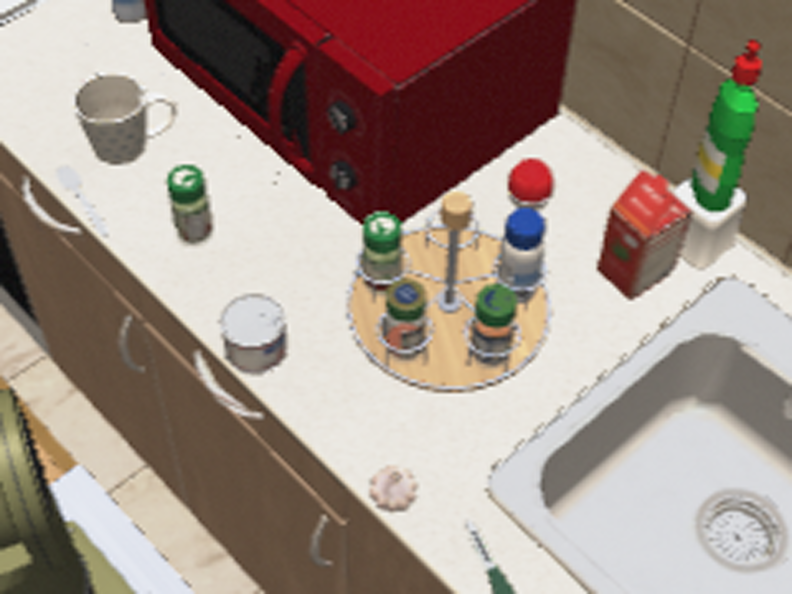

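The top view shows the tray centred near row 177, col 327 (full picture), with the knob at (168, 328) and the single jar's cap at (216, 242). The empty ring is back-left at (160, 311), next to the microwave. The salt shaker is back-right, behind the knob. The side view agrees.

```bash
python3 - <<'E'
from h import *
def tri(a,b):
    (o1,d1),(o2,d2)=ray('top',a),ray('side',b)
    A=np.stack([d1,-d2],1); t=np.linalg.lstsq(A,o2-o1,rcond=None)[0]; p,q=o1+t[0]*d1,o2+t[1]*d2
    return (p+q)/2,np.linalg.norm(p-q)
print('knobtop',at_z('top',(168,328.4),207),tri((168,328.4),(120+203/3.3,200+457/3.3)))
print('tray',at_z('top',(177,327.4),22))
print('jarcap',at_z('top',(216,242),106),tri((216,242),(120+174/3.3,200+186/3.3)))
print('ring',at_z('top',(160,311.2),62))
print('saltcap',at_z('top',(150,338.5),150),tri((150,338.5),(120+214/3.3,200+524/3.3)))
E
```

```text
knobtop [595.87703437  25.99523291 207.        ] (array([595.71096402,  27.00644765, 199.38732941]), np.float64(3.645302486340859))
tray [593.26901756  27.00575466  22.        ]
jarcap [443.14143953 328.29172586 106.        ] (array([442.71755312, 327.39768811, 111.45720381]), np.float64(0.17436853475300942))
ring [650.14503205  86.46267287  62.        ]
saltcap [668.61138882 -10.13086068 150.        ] (array([666.72016595,  -9.49240184, 156.78545143]), np.float64(1.191639531847611))
```

>>> step_arm(hand=[1,1,1,1,1,1,1,1,1,1,1], translation=[[-0.05,-0.027,0.004],[-0.1,-0.055,0.008],[-0.15,-0.08,0.011],[-0.2,-0.11,0.015],[-0.25,-0.136,0.019],[-0.3,-0.163,0.023],[-0.35,-0.19,0.025],[-0.407,-0.2205,0.029],[-0.407,-0.2205,0.029],[-0.407,-0.2205,0.029],[-0.407,-0.2205,0.029]], roll=[0.1,0.2,0.3,0.4,0.5,0.6,0.7,0.8,0.891,0.891,0.891])

```text
time_s: 2.42
position: [442.6, 329.4, 236.0]
eef_rot: [-2.403, -2.023, -0.0]
contact_force: [-1.0, 0.4, -1.2]
gripper_width: 88.1
gripper_force: 0.0
```

```bash
cat >> h.py <<'E'
def move(target,ydeg=None):
    "shares for going from the present pose to world target, tool y at ydeg"
    s=read_state(); M=R.from_rotvec(s['eef_rot']).as_matrix()
    t=M.T@(np.array(target)-s['position'])/750; y=np.degrees(np.arctan2(M[1,1],M[0,1]))
    print('pos',s['position'].round(1),'y',round(y,1),'tilt',M[:2,2].round(4),'j7',round(s['joint_positions'][6],2),'t',s['time_s'],'-> shift',t.round(4), None if ydeg is None else ('roll',round((y-ydeg)/90,4)))
E
python3 - <<'E'
from h import *
move([443,328,200]); print(read_state()['joint_positions'].round(2))
im=read_camera('wrist'); s=read_camera('side'); 
for l in ['spice_jar']:
  for b in masks_of(l,'wrist')[:3]:
    r=b['region']; print(l,b['conf'],b['pixel'],r.sum(),at_z('wrist',b['pixel'],106))
hsv=cv2.cvtColor(im,cv2.COLOR_BGR2HSV)
v=cv2.resize(s[20:260,160:440],None,fx=1.7,fy=1.7); cv2.imwrite('pics/a.png',np.vstack([cv2.resize(im,(476,298)),v])[:, :])
E
```

```text
pos [442.6 329.4 236. ] y -9.8 tilt [-0.0004  0.0006] j7 -0.75 t 2.425 -> shift [-0.0018  0.0008  0.048 ] None
[-0.82  0.63  0.16  1.82 -0.15  0.7  -0.75]
spice_jar 0.88 [180.5, 312.2] 3480 [441.33147753 339.69620043 106.        ]
```

View pics/a.png

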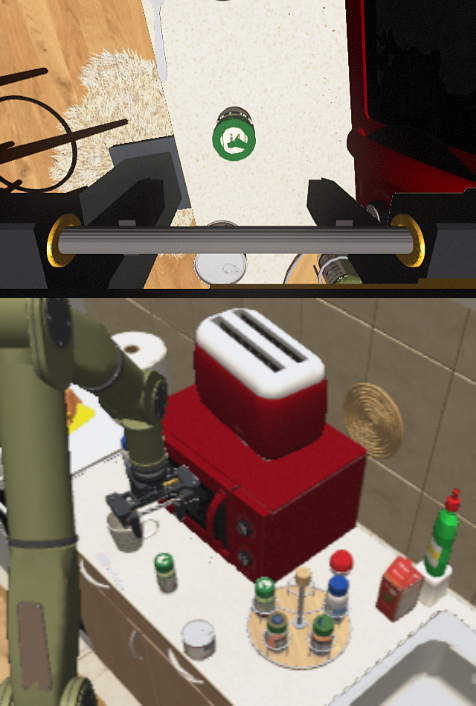

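The jar's cap is at about (187, 317) in the wrist image, centred between the fingers. The microwave handle is off to the right.

```bash
python3 - <<'E'
from h import *
im=read_camera('wrist'); hsv=cv2.cvtColor(im,cv2.COLOR_BGR2HSV)
m=cv2.inRange(hsv,(40,90,40),(85,255,255)); m[:120]=0;m[240:]=0;m[:,:250]=0;m[:,380:]=0
p=cv2.findNonZero(m); (c,r)=cv2.minEnclosingCircle(p); print(c,r, np.median(p[:,0],0))
P=at_z('wrist',(c[1],c[0]),102); print(P); move([P[0],P[1],95],-10)
E
```

```text
(313.63275146484375, 184.7035369873047) 30.60971450805664 [316. 188.]
[441.73181649 335.1701904  102.        ]
pos [442.9 329.1 236. ] y -9.9 tilt [-0.0001  0.0004] j7 -0.75 t 2.625 -> shift [ 0.0077 -0.0029  0.1881] ('roll', np.float64(0.0006))
```

>>> step_arm(hand=[1,1,1,1,1,0,0,0,0,0,0,0,0], translation=[[0.004,-0.001,0.05],[0.004,-0.001,0.1],[0.004,-0.001,0.15],[0.004,-0.001,0.188],[0.004,-0.001,0.188],[0.004,-0.001,0.188],[0.004,-0.001,0.188],[0.004,-0.001,0.188],[0.004,-0.001,0.188],[0.004,-0.001,0.188],[0.004,-0.001,0.15],[0.004,-0.001,0.1],[0.004,-0.001,0.1]], roll=[0,0,0,0,0,0,0,0,0,0,0,0,0], squeeze=25)

```text
time_s: 4.25
position: [444.5, 332.5, 163.2]
eef_rot: [2.408, 2.018, 0.008]
contact_force: [-0.7, 0.3, -1.4]
gripper_width: 44.0
gripper_force: 24.9
```

```bash
python3 - <<'E'
from h import *
move([430,100,310],-10); s=read_state(); print(s['joint_positions'].round(2),s['gripper_width'],s['gripper_force'],s['contact_force'])
E
```

```text
pos [444.5 332.5 163.2] y -10.1 tilt [0.0041 0.0032] j7 -0.73 t 4.25 -> shift [-0.3079  0.0359 -0.1969] ('roll', np.float64(-0.0008))
[-0.8   0.74  0.13  1.88 -0.18  0.53 -0.73] 43.99843654484767 24.933820708683925 [-0.73050633  0.2695207  -1.43368634]
```

>>> step_arm(hand=[0,0,0,0,0,0,0,0,0,0,0,0], translation=[[-0.006,-0.033,0],[-0.04,-0.03,-0.05],[-0.09,-0.02,-0.1],[-0.14,-0.01,-0.15],[-0.19,0.01,-0.19],[-0.24,0.02,-0.197],[-0.29,0.03,-0.197],[-0.308,0.036,-0.197],[-0.308,0.036,-0.197],[-0.308,0.036,-0.197],[-0.308,0.036,-0.197],[-0.308,0.036,-0.197]], roll=[0,-0.1,-0.2,-0.3,-0.4,-0.5,-0.6,-0.7,-0.8,-0.9,-1,-1])

```text
time_s: 5.75
position: [428.8, 99.2, 307.8]
eef_rot: [-0.278, -3.127, 0.0]
contact_force: [0.3, -0.5, -1.3]
gripper_width: 43.8
gripper_force: 24.9
```

```bash
python3 - <<'E'
from h import *
move([600,90,310],170); s=read_state(); print(s['joint_positions'].round(2),s['gripper_width'],s['gripper_force'],s['contact_force'])
E
```

```text
pos [428.8  99.2 307.8] y 79.8 tilt [-0.0022  0.0002] j7 0.86 t 5.75 -> shift [-0.2269  0.0282 -0.0035] ('roll', np.float64(-1.0017))
[-0.11  0.39 -0.32  2.02  0.17  0.76  0.86] 43.81100898873246 24.93599541223375 [ 0.3242282  -0.53790214 -1.29732772]
```

>>> step_arm(hand=[0,0,0,0,0,0,0,0,0,0,0], translation=[[0,0,-0.03],[-0.03,0.005,-0.03],[-0.06,0.01,-0.03],[-0.09,0.012,-0.03],[-0.12,0.015,-0.03],[-0.15,0.018,-0.03],[-0.187,0.021,-0.03],[-0.187,0.021,-0.03],[-0.187,0.021,-0.03],[-0.187,0.021,-0.03],[-0.187,0.021,-0.03]], roll=[-0.1,-0.2,-0.3,-0.4,-0.5,-0.6,-0.7,-0.8,-0.9,-1,-1])

```text
time_s: 7.12
position: [569.8, 90.3, 330.2]
eef_rot: [2.013, -2.41, -0.002]
contact_force: [-0.5, -0.6, -1.2]
gripper_width: 44.0
gripper_force: 24.9
```

```bash
python3 - <<'E'
from h import *
move([654,88,330],170); s=read_state(); print(s['joint_positions'].round(2),s['gripper_width'],s['contact_force'])
im=read_camera('wrist')
for l in ['empty_place','salt_shaker','rack_jar1','carousel_knob']:
  for b in boxes_of(l,'wrist')[:4]: print(l,round(b['conf'],2),np.round(b['pixel']))
for n,p in [('axis62',[595,27,62]),('ring',[654,88,62]),('knob',[595,27,208])]: print(n,proj('wrist',p))
cv2.imwrite('pics/b.png',im)
E
```

```text
pos [569.8  90.3 330.2] y 169.7 tilt [-0.002   0.0002] j7 2.3 t 7.125 -> shift [-0.017 -0.111 -0.   ] ('roll', np.float64(-0.0031))
[ 0.18  0.62 -0.72  1.6   0.45  1.09  2.3 ] 43.95131856285352 [-0.48712421 -0.62524019 -1.16291006]
empty_place 0.76 [113. 280.]
salt_shaker 0.69 [ 86. 197.]
rack_jar1 0.84 [ 28. 283.]
rack_jar1 0.83 [ 87. 368.]
rack_jar1 0.64 [170. 338.]
carousel_knob 0.79 [120. 273.]
carousel_knob 0.7 [252. 317.]
axis62 (np.float64(110.7788372162001), np.float64(284.0367398294359))
ring (np.float64(173.80345179929128), np.float64(244.6375527817935))
knob (np.float64(118.364876531539), np.float64(265.4497525785283))
```

View pics/b.png

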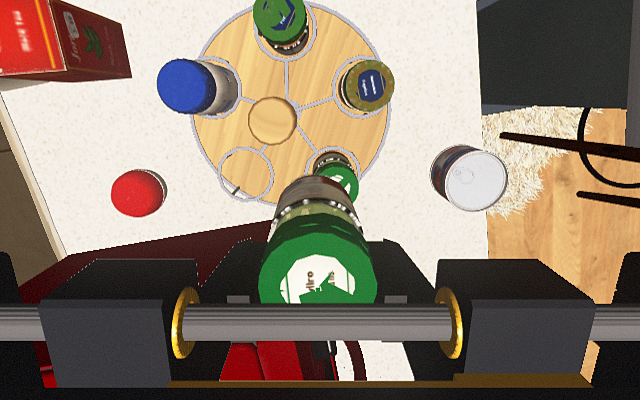

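The empty ring is clear at about (173, 245), where I predicted it. The knob's top is at (121, 272) and the salt shaker's cap is on the left at (87, 186). The jar hangs upright in the fingers.

```bash
python3 - <<'E'
from h import *
P=at_z('wrist',(173,245.5),62); print('ring',P)
k=at_z('wrist',(121,272.5),207); print('knob',k,'tray',at_z('wrist',(104,291.5),22))
print('salt',at_z('wrist',(87,184),150))
for dz in(95,100): print('jarbottom rim',[np.round(proj('wrist',read_state()['position']+np.array([a,b,-dz]))) for a,b in[(21,0),(-21,0),(0,-21)]])
move([P[0],P[1],330],170)
E
```

```text
ring [652.80220104  87.25741808  62.        ]
knob [590.67940055  29.67050972 207.        ] tray [588.34580875  21.59444756  22.        ]
salt [665.25106314  -8.50141411 150.        ]
jarbottom rim [array([215., 286.]), array([205., 348.]), array([180., 311.])]
jarbottom rim [array([213., 287.]), array([203., 347.]), array([178., 311.])]
pos [570.1  90.5 331.1] y 169.8 tilt [-0.0002 -0.0002] j7 2.3 t 7.375 -> shift [-0.0152 -0.1093  0.0014] ('roll', np.float64(-0.0019))
```

>>> step_arm(hand=[0,0,0,0,0,0,0,0,0], translation=[[-0.008,-0.055,0],[-0.015,-0.11,0],[-0.015,-0.11,0.0],[-0.015,-0.11,0.05],[-0.015,-0.11,0.1],[-0.015,-0.11,0.15],[-0.015,-0.11,0.19],[-0.015,-0.11,0.205],[-0.015,-0.11,0.205]], roll=[0,0,0,0,0,0,0,0,0])

```text
time_s: 8.5
position: [652.9, 87.3, 177.5]
eef_rot: [2.018, -2.407, -0.001]
contact_force: [-0.2, 0.3, -1.1]
gripper_width: 44.3
gripper_force: 24.9
```

```bash
python3 - <<'E'
from h import *
move([653,87.5,117],170); s=read_state(); print(s['joint_positions'].round(2),s['gripper_width'],s['contact_force'])
im=read_camera('wrist'); sd=read_camera('side')
print('ring c wrist',proj('wrist',[653,87.5,62]),'side',proj('side',[653,87.5,62]))
a=cv2.resize(im[60:340,160:480],(640,560)); cv2.imwrite('pics/c.png',a)
cv2.imwrite('pics/d.png',cv2.resize(sd[120:260,270:430],None,fx=4,fy=4,interpolation=cv2.INTER_CUBIC))
E
```

```text
pos [652.9  87.3 177.5] y 169.9 tilt [-0.0008  0.    ] j7 2.27 t 8.5 -> shift [-0.0002 -0.0002  0.0807] ('roll', np.float64(-0.0006))
[ 0.11  0.89 -0.62  1.51  0.6   0.94  2.27] 44.25610931190379 [-0.1968715   0.33748389 -1.1364462 ]
ring c wrist (np.float64(200.13704893169006), np.float64(318.5668396622482)) side (np.float64(188.1897934400286), np.float64(336.73879431725254))
```

View pics/c.png

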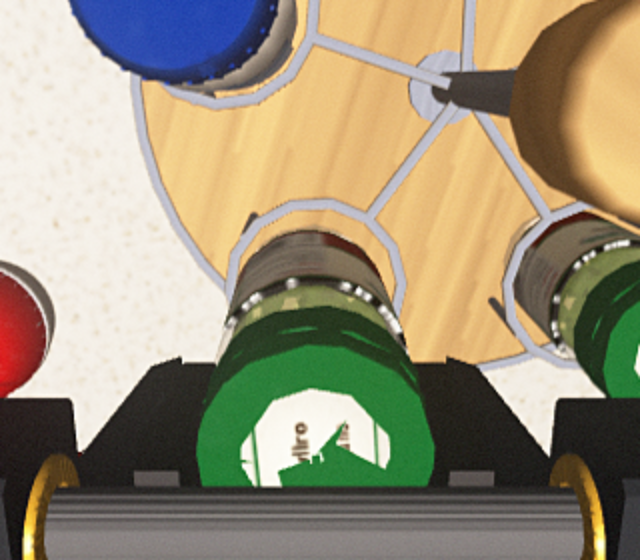

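View pics/d.png

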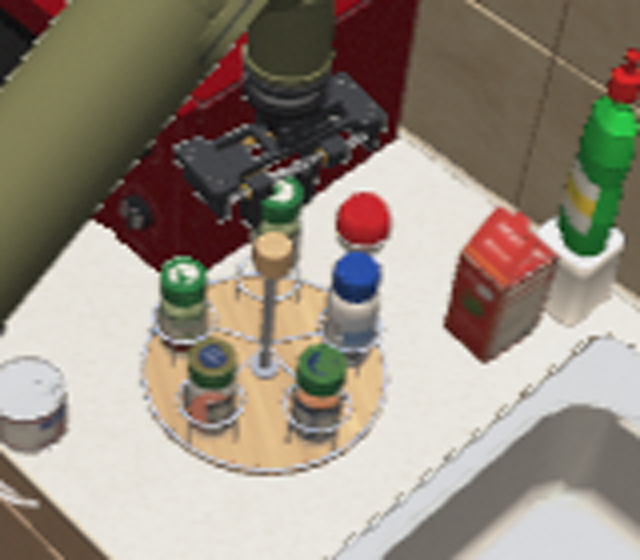

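The jar hangs right over the ring. In the crop the ring is centred at col ≈317 (full 318.5), as predicted, with the ring's outer top edge at crop row 200 (full 160). I'll check the other direction numerically.

```bash
python3 - <<'E'
from h import *
c=np.array([653,87.5,62]); d=np.array([-.174,-.985,0])
print('ring top outer/inner',proj('wrist',c+33*d),proj('wrist',c+29*d)); 
t=read_state()['position']
for h in (95,97): print('jar bottom far edge r21',proj('wrist',t+21*d-[0,0,h]))
E
```

```text
ring top outer/inner (np.float64(154.85042826096623), np.float64(318.5320054057787)) (np.float64(160.5190107839428), np.float64(318.53636565290026))
jar bottom far edge r21 (np.float64(179.1180959675882), np.float64(317.17959827613686))
jar bottom far edge r21 (np.float64(178.4301250430326), np.float64(317.17974403754926))
```

>>> step_arm(hand=[0,0,0,0,0,0], translation=[[-0.006,0,0],[-0.006,0,0.01],[-0.006,0,0.02],[-0.006,0,0.03],[-0.006,0,0.04],[-0.006,0,0.04]], roll=[0,0,0,0,0,0])

```text
time_s: 9.35
position: [653.6, 91.3, 146.5]
eef_rot: [2.017, -2.406, -0.001]
contact_force: [0.3, -0.9, -2.2]
gripper_width: 44.3
gripper_force: 24.9
```

```bash
python3 - <<'E'
from h import *
move([653,91,120],170); s=read_state(); print(s['contact_force'],s['ft_torque'])
im=read_camera('wrist')
cv2.imwrite('pics/e.png',cv2.resize(im[60:340,160:480],(640,560)))
E
```

```text
pos [653.6  91.3 146.5] y 169.9 tilt [-0.0016 -0.0004] j7 2.24 t 9.35 -> shift [0.0006 0.0007 0.0353] ('roll', np.float64(-0.0006))
[ 0.31739821 -0.89738622 -2.15547381] [ 0.06916644  0.10256341 -0.01212884]
```

View pics/e.png

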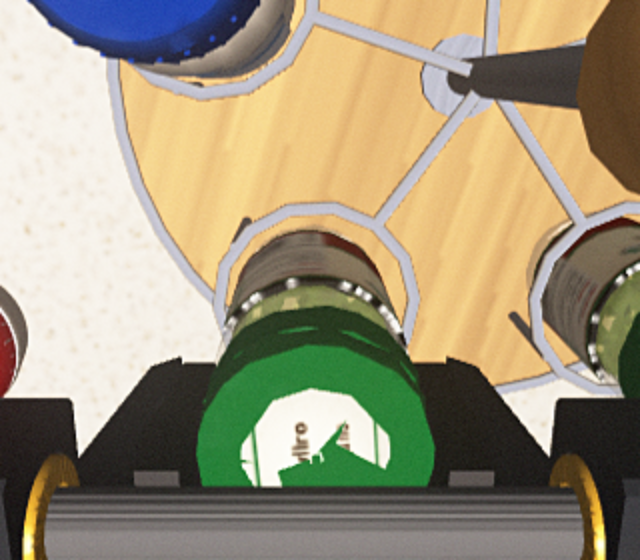

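The jar's bottom is now inside the ring, with a visible gap on the near side. I'll lower it on.

>>> step_arm(hand=[0,0,0,0], translation=[[0,0,0.012],[0,0,0.024],[0,0,0.034],[0,0,0.034]], roll=[0,0,0,0])

```text
time_s: 9.9
position: [653.6, 91.4, 121.0]
eef_rot: [2.017, -2.406, -0.001]
contact_force: [-0.3, -0.8, -0.6]
gripper_width: 44.1
gripper_force: 24.9
```

>>> step_arm(hand=[0,0,0], translation=[[0,0,0.002],[0,0,0.004],[0,0,0.004]], roll=[0,0,0])

```text
time_s: 10.28
position: [654.2, 91.6, 119.0]
eef_rot: [-2.018, 2.408, -0.0]
contact_force: [-0.7, 0.0, -1.3]
gripper_width: 44.2
gripper_force: 24.9
```

>>> step_arm(hand=[0,0,0], translation=[[0,0,0.0015],[0,0,0.003],[0,0,0.003]], roll=[0,0,0])

```text
time_s: 10.65
position: [654.5, 91.8, 117.3]
eef_rot: [-2.017, 2.407, -0.001]
contact_force: [0.7, 0.0, 2.4]
gripper_width: 44.3
gripper_force: 24.9
```

The force shows the jar has touched the tray. Now release it and go straight up.

>>> step_arm(hand=[0.66,0.66,0.66,0.66,0.66,0.66,0.66,0.66,0.66,0.66,0.66,0.66], translation=[[0,0,0],[0,0,0],[0,0,0],[0,0,0],[0,0,-0.01],[0,0,-0.03],[0,0,-0.06],[0,0,-0.11],[0,0,-0.17],[0,0,-0.23],[0,0,-0.24],[0,0,-0.24]], roll=[0,0,0,0,0,0,0,0,0,0,0,0])

```text
time_s: 12.15
position: [654.1, 91.5, 297.5]
eef_rot: [-2.018, 2.407, -0.001]
contact_force: [-0.8, -0.5, 0.4]
gripper_width: 58.1
gripper_force: 0.0
```

```bash
python3 - <<'E'
from h import *
move([594,28,300],70); s=read_state(); print(s['joint_positions'].round(2),s['gripper_width'],s['contact_force'])
im=read_camera('wrist'); cv2.imwrite('pics/f.png',im); t=read_camera('top')
for l in ['carousel_knob','salt_shaker','spice_jar','rack_jar1','empty_place']:
  for b in boxes_of(l,'wrist')[:4]: print(l,round(b['conf'],2),np.round(b['pixel']))
E
```

```text
pos [654.1  91.5 297.5] y 169.9 tilt [ 0.0011 -0.    ] j7 2.35 t 12.15 -> shift [ 0.0974  0.0641 -0.0034] ('roll', np.float64(1.1105))
[ 0.13  0.77 -0.68  1.38  0.5   1.16  2.35] 58.0698689329788 [-0.82139224 -0.46630483  0.35717876]
carousel_knob 0.63 [ 98. 399.]
spice_jar 0.69 [173. 314.]
spice_jar 0.64 [ 96. 366.]
rack_jar1 0.96 [172. 422.]
rack_jar1 0.82 [ 67. 467.]
rack_jar1 0.73 [ 15. 371.]
empty_place 0.92 [ 97. 363.]
```

View pics/f.png

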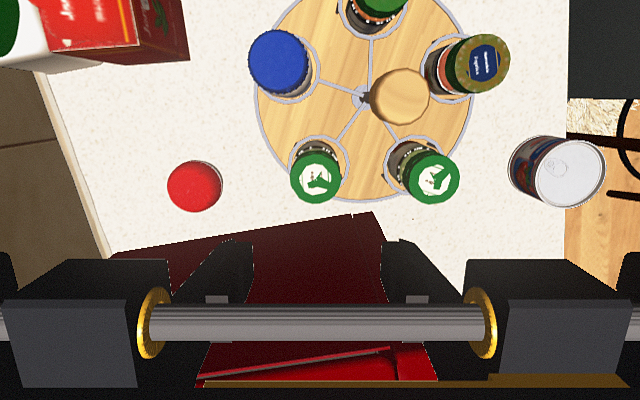

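The jar stands upright in its ring at (177, 316), and all four others are still standing. The knob is at (97, 400) and the salt cap at (62, 279).

```bash
python3 - <<'E'
from h import *
im=cv2.imread('pics/f.png')
k=at_z('wrist',(96,400.5),208); print('knob',k,'post',at_z('wrist',(98.5,364),24))
m=cv2.inRange(cv2.cvtColor(im,cv2.COLOR_BGR2HSV),(105,120,60),(130,255,255)); m[:, :220]=0;m[:,330:]=0;m[150:]=0
M=cv2.moments(m,True); c=(M['m01']/M['m00'],M['m10']/M['m00']); s=at_z('wrist',c,145); print(c,'salt',s)
for a in (k,np.array([593,28,0])): print('salt ang',np.degrees(np.arctan2(*(s-a)[1::-1])),np.hypot(*(s-a)[:2]))
j=at_z('wrist',(177,316),128); print('jar',j,np.degrees(np.arctan2(*(j-k)[1::-1])),np.hypot(*(j-k)[:2]))
for p in [(180,434),(64,487)]:
  j=at_z('wrist',p,128); print(j,np.degrees(np.arctan2(*(j-np.array([593,28,0]))[1::-1])))
t=read_state()['position']; move([k[0],k[1],t[2]],85)
E
```

```text
knob [592.4423698   28.30958989 208.        ] post [589.90858734  30.58804049  24.        ]
(60.429621848739494, 277.499299719888) salt [664.9204308  -10.61546929 145.        ]
salt ang -28.238461625378143 82.26925038419883
salt ang -28.2322106870405 81.63150638690996
jar [653.07201792  85.03355791 128.        ] 43.093825949967254 83.02748207582513
[553.36420212 105.57490294 128.        ] 117.06411721109659
[504.21278283  19.07971245 128.        ] -174.26285058599308
pos [653.8  91.4 295.7] y 170.0 tilt [-0.0018 -0.0002] j7 2.35 t 12.5 -> shift [0.0971 0.0658 0.0002] ('roll', np.float64(0.9439))
```

>>> step_arm(hand=[0.75,0.75,0.75,0.75,0.75,0.75,0.75,0.75,0.75,0.75], translation=[[0.03,0.02,0],[0.06,0.04,0],[0.097,0.066,0],[0.097,0.066,0],[0.097,0.066,0],[0.097,0.066,0],[0.097,0.066,0],[0.097,0.066,0],[0.097,0.066,0],[0.097,0.066,0]], roll=[0.1,0.2,0.3,0.4,0.5,0.6,0.7,0.778,0.778,0.778])

```text
time_s: 13.75
position: [592.6, 28.7, 296.5]
eef_rot: [0.275, -3.129, -0.0]
contact_force: [1.0, -0.0, -0.3]
gripper_width: 66.1
gripper_force: 0.0
```

```bash
python3 - <<'E'
from h import *
im=read_camera('wrist'); cv2.imwrite('pics/g.png',im)
print('pred',proj('wrist',[592.5,28.3,208]))
for b in masks_of('carousel_knob','wrist')[:3]:
  c,r=cv2.minEnclosingCircle(cv2.findNonZero(b['region'].astype(np.uint8))); print(round(b['conf'],2),b['pixel'],c,r,at_z('wrist',(c[1],c[0]),204), at_z('wrist',b['pixel'],204))
move([592.5,28.3,192],100); print(read_state()['joint_positions'].round(2))
E
```

```text
pred (np.float64(211.71798912748685), np.float64(317.76392429989806))
0.8 [206.0, 319.3] (319.5, 204.19642639160156) 28.553359985351562 [588.4951052   28.72020586 204.        ] [589.73514081  28.80684624 204.        ]
pos [592.6  28.6 296.6] y 100.0 tilt [-0.0003  0.0003] j7 1.37 t 13.85 -> shift [ 0.0002 -0.0004  0.1394] ('roll', np.float64(-0.0))
[ 0.09  0.62 -0.37  1.61  0.26  0.96  1.37]
```

View pics/g.png

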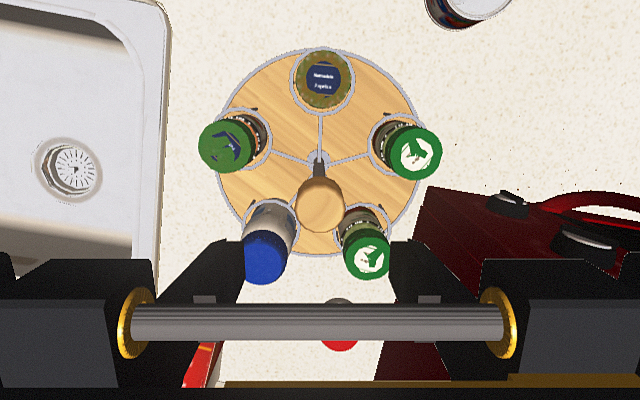

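Only the knob lies between the fingers, centred at (207, 319), and the jars are all clear below. Going down and gripping.

>>> step_arm(hand=[0.75,0.75,0.75,0.75,0,0,0,0,0,0], translation=[[0.002,0,0.04],[0.002,0,0.09],[0.002,0,0.139],[0.002,0,0.139],[0.002,0,0.139],[0.002,0,0.139],[0.002,0,0.139],[0.002,0,0.139],[0.002,0,0.139],[0.002,0,0.139]], roll=[0,0,0,0,0,0,0,0,0,0], squeeze=38)

```text
time_s: 15.1
position: [591.6, 30.5, 193.6]
eef_rot: [-0.274, 3.128, 0.004]
contact_force: [-2.7, 4.7, 6.7]
gripper_width: 32.7
gripper_force: 38.0
```

```bash
python3 - <<'E'
from h import *
move([592.5,28.3,192],10); s=read_state(); print(s['joint_positions'].round(2),s['contact_force'],s['gripper_width'])
E
```

```text
pos [591.6  30.5 193.6] y 100.0 tilt [0.0016 0.0027] j7 1.31 t 15.1 -> shift [-0.0007 -0.0031  0.0021] ('roll', np.float64(1.0))
[ 0.06  0.74 -0.33  1.73  0.33  0.73  1.31] [-2.74239218  4.68134149  6.68970884] 32.69441814302971
```

>>> step_arm(hand=[0,0,0,0,0,0,0,0,0,0,0,0,0,0,0,0,0,0,0,0], translation=[[0,0.0025,0],[0,0.0025,0],[0,0.0025,0],[0,0.0025,0],[0,0.0025,0],[0,0.0025,0],[0,0.0025,0],[0,0.0025,0],[0,0.0025,0],[0,0.0025,0],[0,0.0025,0],[0,0.0025,0],[0,0.0025,0],[0,0.0025,0],[0,0.0025,0],[0,0.0025,0],[0,0.0025,0],[0,0.0025,0],[0,0.0025,0],[0,0.0025,0]], roll=[0,0.01,0.03,0.06,0.1,0.15,0.2,0.25,0.3,0.35,0.4,0.45,0.5,0.54,0.57,0.59,0.6,0.6,0.6,0.6])

```text
time_s: 17.6
position: [591.5, 30.3, 193.6]
eef_rot: [1.178, 2.911, 0.002]
contact_force: [-1.0, 1.9, 5.7]
gripper_width: 32.8
gripper_force: 38.0
```

```bash
python3 - <<'E'
from h import *
move([591.6,30.5,192],100); s=read_state(); print(s['joint_positions'].round(2),s['contact_force'],s['gripper_width'])
E
```

```text
pos [591.5  30.3 193.6] y 45.9 tilt [0.0019 0.0003] j7 0.62 t 17.6 -> shift [0.0001 0.0002 0.0021] ('roll', np.float64(-0.6008))
[-0.1   0.72 -0.06  1.74  0.06  0.68  0.62] [-0.95014761  1.93123834  5.74509486] 32.800741010930594
```

>>> step_arm(hand=[0,0,0,0,0,0,0,0,0,0,0,0,0,0,0,0,0,0,0,0], translation=[[0,0,0],[0,0,0],[0,0,0],[0,0,0],[0,0,0],[0,0,0],[0,0,0],[0,0,0],[0,0,0],[0,0,0],[0,0,0],[0,0,0],[0,0,0],[0,0,0],[0,0,0],[0,0,0],[0,0,0],[0,0,0],[0,0,0],[0,0,0]], roll=[0.01,0.03,0.06,0.1,0.15,0.2,0.26,0.32,0.38,0.44,0.5,0.56,0.62,0.68,0.73,0.77,0.8,0.82,0.83,0.83])

```text
time_s: 20.1
position: [591.2, 30.2, 193.6]
eef_rot: [2.703, 1.6, 0.002]
contact_force: [-2.1, 1.8, 6.6]
gripper_width: 33.3
gripper_force: 38.0
```

```bash
python3 - <<'E'
from h import *
move([591.6,30.5,192],100); s=read_state(); print(s['joint_positions'].round(2),s['contact_force'],s['gripper_width'])
for n in('top','side','wrist'):
  read_camera(n)
  for b in boxes_of('salt_shaker',n)[:2]: print(n,b['pixel'],round(b['conf'],2))
E
```

```text
pos [591.2  30.2 193.6] y -28.8 tilt [0.0011 0.0003] j7 -0.31 t 20.1 -> shift [0.0005 0.0003 0.0021] ('roll', np.float64(-1.4306))
[-0.31  0.75  0.32  1.75 -0.34  0.7  -0.31] [-2.05190216  1.75160053  6.55294137] 33.26032647526367
top [197.6, 340.8] 0.47
side [214.7, 335.3] 0.66
side [219.0, 326.9] 0.65
wrist [262.6, 241.3] 0.65
```

>>> step_arm(hand=[0,0,0,0,0,0,0,0,0,0,0], translation=[[0,0,0],[0,0,0],[0,0,0],[0,0,0],[0,0,0],[0,0,0],[0,0,0],[0,0,0],[0,0,0],[0,0,0],[0,0,0]], roll=[0.01,0.03,0.06,0.1,0.14,0.18,0.21,0.235,0.25,0.252,0.252])

```text
time_s: 21.78
position: [591.2, 30.3, 193.6]
eef_rot: [-2.965, -1.037, -0.002]
contact_force: [-2.2, 2.7, 7.3]
gripper_width: 32.7
gripper_force: 38.0
```

```bash
python3 - <<'E'
from h import *
move([591.6,30.5,192],100); s=read_state(); print(s['joint_positions'].round(2),s['contact_force'],s['gripper_width'])
ims={n:read_camera(n) for n in('top','side')}
for n in ims:
  im=ims[n]; m=cv2.inRange(cv2.cvtColor(im,cv2.COLOR_BGR2HSV),(105,120,50),(130,255,255))
  N,_,st,ce=cv2.connectedComponentsWithStats(m)
  for i in range(1,N):
    if st[i,4]>15: print(n,ce[i][::-1],st[i],at_z(n,ce[i][::-1],145))
  for b in boxes_of('rack_jar1',n)[:5]: print(n,b['pixel'],round(b['conf'],2))
  print(n,'pred salt cap',proj(n,[591.5-85,30,145]))
a=cv2.resize(ims['side'][130:270,250:410],None,fx=3.5,fy=3.5,interpolation=cv2.INTER_CUBIC)
b=cv2.resize(ims['top'][130:230,280:380],(240,240),interpolation=cv2.INTER_CUBIC); b=cv2.copyMakeBorder(b,0,a.shape[0]-240,0,0,0)
cv2.imwrite('pics/h.png',np.hstack([a,b]))
E
```

```text
pos [591.2  30.3 193.6] y -51.4 tilt [0.0009 0.0006] j7 -0.59 t 21.775 -> shift [0.0006 0.0001 0.0021] ('roll', np.float64(-1.6826))
[-0.37  0.77  0.44  1.75 -0.46  0.72 -0.59] [-2.20101656  2.68650791  7.32596242] 32.691812630679266
top [163.26865672 130.01492537] [126 159   9  10  67] [624.56180845 712.94706607 145.        ]
top pred salt cap (np.float64(196.6854763586256), np.float64(327.0694853807183))
side [205.62903226 320.13709677] [315 200  12  13 124] [500.48812917  22.14656875 145.        ]
side [189.7, 342.3] 0.58
side [201.5, 357.1] 0.57
side [187.8, 317.5] 0.55
side pred salt cap (np.float64(203.44922737351365), np.float64(319.88118531339524))
```

View pics/h.png

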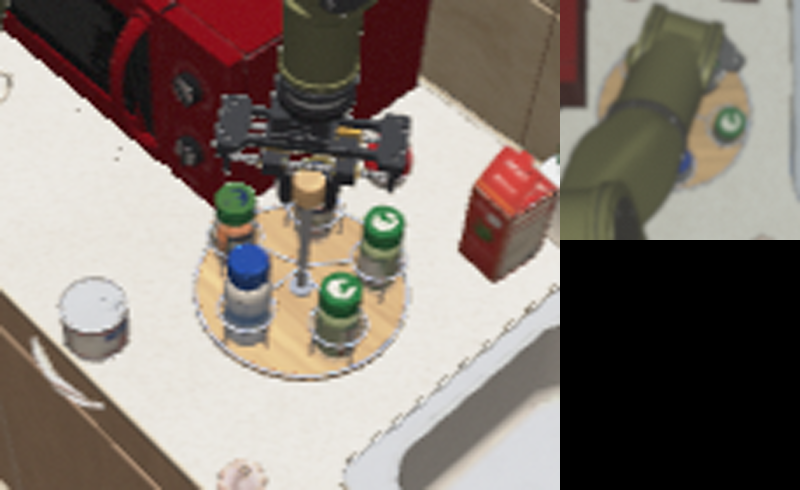

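The salt shaker stands at the front (side view (205.6, 320.1), predicted (203.4, 319.9)), every jar is standing and the knob is held. One fit over the visible caps will check the angle.

```bash
python3 - <<'E'
from h import *
from scipy.optimize import least_squares
im=read_camera('side'); hsv=cv2.cvtColor(im,cv2.COLOR_BGR2HSV)
m=cv2.inRange(hsv,(40,90,30),(90,255,255)); N,_,st,ce=cv2.connectedComponentsWithStats(m[170:230,300:370].copy())
obs=[(180,205.63,320.14,142)]
for i in range(1,N):
  if st[i,4]>40: print(ce[i]+[300,170],st[i,4])
for a,x,y in [(252,342,288),(324,385,220),(108,236,194)]: obs.append((a,130+y/3.5,250+x/3.5,128))
def f(p):
  o=[]
  for a,r,c,z in obs:
    t=np.radians(a+p[0]); q=proj('side',[591.2+85*np.cos(t),30+85*np.sin(t),z]); o+= [q[0]+p[1]-r,q[1]+p[2]-c]
  return o
s=least_squares(f,[0,0,0]); print(s.x,s.fun.round(1))
q=at_z('top',(130+123/2.4,280+171/2.4),128); print(q,np.degrees(np.arctan2(q[1]-30,q[0]-591.2))%360)
E
```

```text
[316.55813953 188.40697674] 86
[358.84810127 195.2278481 ] 79
[346.94186047 214.48837209] 86
[-0.27580277  0.88401969  0.75481756] [-0.8  0.3 -0.4 -0.1  0.4 -0.2  0.8  0. ]
[562.26856729 -54.76113047 128.        ] 251.15373822643505
```

```bash
python3 -c "
from plant import *
print(hand_in())"
```

```text
the job is handed in; nothing more can be done
None
```

The spice jar is back upright in the empty ring, and the carousel is turned so the blue-capped salt shaker stands straight out at the front, within about 1°. All jars are still standing, the knob was still gripped at 38 N at hand-in, and the job took about 22 s. The hand-in gave no verdict.

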